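Level the board stage and hold its sprung cover open

ROBOT

A 7-joint arm with a two-finger parallel gripper is mounted at the origin on the work surface. World frame = base frame: x ahead of the robot, y to its left, z up, the work surface at z = 0. Lengths are in m, angles in rad, forces in N, time in s.
With the tool pointing down it reaches from about 0.4 to 0.85 m from the base axis. Payload 10.4 kg.
Tool frame: the origin (TCP) lies at the very end of the fingers, on their centre line; the grasp point (between the pads) lies r.tcp_to_grasp behind it (r.tcp_to_grasp is the distance from the TCP to the grasp point, in m); z points along the fingers, y is the line along which they close (so a half turn about z gives the same grasp; the last joint's range is limited). The gripper opens to 87 mm and grips with 3 to 60 N. Pads are 19 mm wide; open, the fingers measure 117 mm over their backs; the gripper's body (75 mm by 190 mm) begins 51 mm behind the grasp point.
Start: joints at [1.118, 0.332, -0.065, 1.46, 0.022, 1.35, -0.088], TCP at [0.26, -0.568, 0.223] pointing down, gripper open.
Joint ranges: [-2.6, 2.6], [-0.5, 2.12], [-1.47, 1.34], [0.16, 2.42], [-1.27, 4.41], [0.06, 2.06], [-2.6, 2.6]. Speed limits (rad/s): [2.22, 2.22, 2.79, 2.79, 3.14, 3.14, 3.14].

INTERFACE

Orientations are given as a unit quaternion [x, y, z, w].
In Python, from bench import monitor, cams, ticket, r gives the robot as it stands.
- The arm moves only by the shell command python3 -m crank 'ROWS' [OPENING] [FORCE]. ROWS is a JSON object whose one key "steps" holds a list of rows, each a list of 2 entries, a list of its own where there are three numbers: the shift along the world's x, y, z in units of 25 mm (1.0 is 25 mm), then the turn, a rotation vector about the world's x, y, z in units of 5 degrees (1.0 is 5 degrees). In form: {"steps": [[[x, y, z], [ax, ay, az]], ...]}. A call has 1 to 10 rows; each row shifts and turns the commanded pose from where the row before left it; what a row does not reach is not made up. A row lasts 1/12 s, in which the tool goes at most 41.7 mm and 7.16 degrees, less where a joint would pass 70% of its speed; a pose out of reach is approached as far as the arm can. A call is refused whole if a number of a shift passes 1 or a number of a turn 1, either way. A call with a gripper value outside its range is refused whole. OPENING is the finger opening in mm, from 0 to 87, set as the call begins (- or left out, the last holds). The fingers move at their own pace and stop on an object; FORCE is the grip in N (left out, the last holds). Time passes only in rows, so rows that do not move let the fingers close. It gives the time, the measured TCP pose, the force, the opening and the grip force at its end, in the units of the state.
- monitor.read_state(): the state, without advancing time (a new reading comes with each control period).
- cams.camera(name): name is "scene" or "top"; returns a dict with "pixels" (384x512x3 uint8, blue, green, red), "z_map" (384x512 float32, m along the optical axis (not along the pixel's ray), 0 where there is no reading), "vfov" (degrees; the focal length in pixels is half the picture's height over the tangent of half this angle, whatever the lens; pixels are square), "cx", "cy" (the principal point, pixels), "T" (4x4, takes a point from camera to world coordinates). Camera axes: x right, y up, looking along -z (the intrinsics and any distortion apply to the point x, -y, -z); pixel columns grow to the right and rows downward; lengths in m; the calibration is good to about 2 mm. A picture is of the moment at which its call begins.
- ticket.close_job(): hands the job in; it is judged then, once.
The state is a dict: "time": time; "joint_positions": joint angles; "joint_vel": joint speeds; "joint_torque": joint torques, N m; "ee_pos": TCP position; "eef_rot": TCP orientation; "ft_force": force on the tool from outside, world axes, zero at the start; "torque": the same for the moment, N m; "width": finger opening in m; "grip_force": force on a finger pad.
Only numpy, scipy, OpenCV 4.12 (cv2) and the standard library are available. Lean on these libraries where they do the work, as an engineer would, in place of code of your own. Each camera call takes 0.05 s, during which the arm holds its last target. There are 200 camera calls.

TASK

With the blue cover of the board stage still shut, turn the red tilt screw until the tilted platform sits level. Then lift the spring-shut cover with the yellow handle to 50 degrees open from shut (5 degrees either way is fine) and keep holding it there for the inspection camera: finish while holding the cover still, do not let go, with the platform still level and everything else on the bench left where it is.

Things in the scene. Friction and masses are not known exactly. Their poses are not given: they have to be found in the camera images.
- stage_base: aluminium base plate of the board stage, 200 (x) x 370 (y) x 12 mm, fixed to the table, yaw within 0.3 rad. Origin on the table below the middle of the platform; the plate spans y -210 to +160 mm. Its x points from the cover's handle side to its hinge side, z up. The tilt screw stands at x 0, y -180 mm on a grey block 44 x 44 mm, 50 mm high.
- platform: tilting box on the base: plate 180 (x) x 200 (y) mm, 35 mm grey walls, green circuit board inside. Pivots about the base's x axis 45 mm above the table; origin on that pivot. Wall tops 50 mm above the origin. When level its axes are parallel to stage_base's.
- tilt (a joint): tilt of the platform about the base's x axis, rad: 0 is level; positive means that the side towards the tilt screw is low. Starts at 0.06 to 0.12. It moves only with the tilt screw: tilt = 0.12 - 0.10 x tilt_screw; ordinary pushes on the platform do not move it.
- tilt_screw (a joint): turn of the tilt screw, rad, growing as it is turned clockwise seen from above; range 0 to 2.4. It starts at 0 to 0.6 and turns clockwise to raise the low side. Stiff friction of about 0.1 N m: it stays where it is left.
- screw_grip (a point): point on the tilt screw's upright axis, in its red grip bar, 86 mm above the table. Bar 44 mm long, 13 wide, 34 tall (62 to 96 mm above the table), over a black disc of 42 mm diameter whose top is at 62 mm. The bar's long direction is this point's x axis; at tilt_screw = 0 it is parallel to the base's x axis, and it turns with the screw.
- cover_angle (a joint): opening of the cover from shut, rad: 0 shut on the platform's walls, 0.873 is 50 degrees, 1.4 is its stop. A spring and its weight shut it from any angle (it does not stay anywhere); raising it by the handle takes about 3 N.
- cover: the blue cover, a plate 182 x 204 x 8 mm with a yellow handle. Origin on the hinge axis, at the middle of its length; in this frame the plate reaches to x = -181 mm, its top face is at z = +4 mm. When shut its axes are those of the platform; opening turns it about its y axis and lifts the edge at -x.
- cover_handle (a point): middle of the yellow handle: round bar of 12 mm diameter along the cover's y, 110 mm between its legs' centres, centre line 45 mm above the cover's top face; in the cover's frame at (-140, 0, 49) mm. Level and shut: 148 mm above the table, 50 mm to the -x side of stage_base's origin. Being round, it can turn between fingers that stay upright.
- cover_hinge (a point): middle of the cover's hinge axis, which runs along the platform's y axis: 90 mm to the +x side of the platform's origin and 54 mm above it (99 mm above the table when level).
- sleeve: brass mating sleeve, 18 mm diameter, 32 mm tall, standing on the left end of the stage's base plate (origin: centre of its underside); a bystander, leave alone
- spool: empty green plastic spool, 64 mm diameter, 46 mm tall, standing on the table; a bystander, leave alone
- splitter: flat black module box 100 x 36 x 14 mm on the table; a bystander, leave alone
- cleaner: blue cleaner case 130 x 50 x 85 mm with a white button on top (97 mm in all) on the table; a bystander, leave alone
- driver: screwdriver lying on the table; a bystander, leave alone
- solvent: capped bottle, 60 mm diameter, 130 mm tall, on the table; a bystander, leave alone
- screw_cup: small white bowl, 60 mm rim diameter, 40 mm tall, on the table; a bystander, leave alone

How it is judged:
On the way:
1. the platform is level (within 0.02 rad) while the cover is still shut (value of joint tilt between -0.02 and 0.02 rad and value of joint cover_angle below 0.08 rad and velocity of joint tilt_screw between -0.1 and 0.1 rad/s), for 0.2 s.
At the end, for the whole second after the job is handed in: The fingers are touching and holding the cover still (more than 0.8 N, under 0.05 rad/s) at 0.785 to 0.960 rad open (50 degrees, 5 either way) and the platform is level within 0.02 rad (value of joint tilt between -0.02 and 0.02 rad and value of joint cover_angle between 0.785 and 0.96 rad and velocity of joint cover_angle between -0.05 and 0.05 rad/s and contact force between the fingers and cover above 0.8 N); the arm keeps its last pose, push and grip.
It fails at once if a bystander (sleeve, spool, splitter, cleaner, screwdriver, bottle or bowl) is moved by more than 25 mm (distance of any of sleeve, spool, splitter, cleaner, driver, solvent, screw_cup from where it was at the start of the episode above 0.025 m).
It also fails if it takes over 45 s, if anything falls off the work surface, if the arm or the gripper's body presses on something with over 40 N, if the wrist force passes 120 N, or if a joint passes its speed limit or range.

## Working session

There is one attempt and no reset: what is moved stays moved. The work goes in short steps, Python scripts to look and compute and a shell command to move; the robot and the scene stay as the last step left them, time stands still between calls to the robot, and variables do not carry over. Pictures are saved under pics/ and viewed, at most 10 in all, crops included, and the job is handed in when it is done.

```bash
mkdir -p pics; ls
cat > h.py <<'E'
import numpy as np, cv2
from bench import monitor, cams, ticket, r
def pts(c):
    h,w=c["z_map"].shape; f=h/2/np.tan(np.radians(c["vfov"])/2)
    u,v=np.meshgrid(np.arange(w),np.arange(h)); d=c["z_map"]
    P=np.stack([(u-c["cx"])/f*d,-(v-c["cy"])/f*d,-d,np.ones_like(d)],-1)
    W=P@np.array(c["T"]).T
    W=W[...,:3].copy(); W[d==0]=np.nan
    return W
E
python3 - <<'E'
from h import *
s=monitor.read_state(); print(s, r.tcp_to_grasp)
for n in("scene","top"):
    c=cams.camera(n); cv2.imwrite(f"pics/{n}0.png",c["pixels"]); np.savez(f"{n}0.npz",**c)
    print(n,{k:v for k,v in c.items() if k not in("pixels","z_map")})
E
```

```text
pics
{'time': 0.0, 'joint_positions': array([ 1.11841859,  0.3328484 , -0.06470395,  1.46095016,  0.02157271,
        1.34990096, -0.08848607]), 'joint_vel': array([ 0.00042855, -0.00213598, -0.00046025, -0.00071089, -0.0021665 ,
       -0.0006907 , -0.00043054]), 'joint_torque': array([-2.47465186e-05, -6.23259401e+01,  2.48768163e-02, -3.89905179e+01,
       -6.14116271e-02,  3.97936371e-02,  1.55025564e-04]), 'ee_pos': array([ 0.26025914, -0.56780207,  0.22176438]), 'eef_rot': array([ 9.76996353e-01,  2.13254841e-01, -1.69507477e-04, -6.85710210e-04]), 'ft_force': array([ 0.4754276 ,  0.45177999, -0.0134856 ]), 'torque': array([ 0.01229054,  0.01806335, -0.02290132]), 'grip_force': 0.0, 'width': 0.08735816616660554} 0.0187
scene {'vfov': 46.06585690954205, 'cx': 253.2706550035114, 'cy': 191.795779426367, 'T': array([[-0.4536758 , -0.63487574,  0.62538873,  1.41620745],
       [ 0.89106275, -0.31244161,  0.32922244,  0.44898848],
       [-0.01361788,  0.70662086,  0.70746132,  1.09148216],
       [ 0.        ,  0.        ,  0.        ,  1.        ]])}
top {'vfov': 49.144902053555555, 'cx': 253.37626376705904, 'cy': 190.20029011064898, 'T': array([[ 0.00502897,  0.98493421, -0.17285633,  0.3075647 ],
       [-0.99997076,  0.00594907,  0.00480525, -0.00630981],
       [ 0.00576119,  0.17282711,  0.98493533,  1.36463956],
       [ 0.        ,  0.        ,  0.        ,  1.        ]])}
```

View pics/scene0.png

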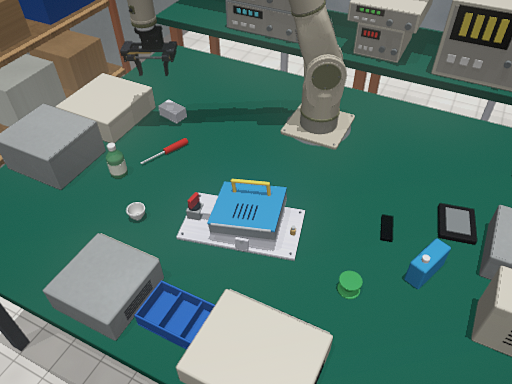

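View pics/top0.png

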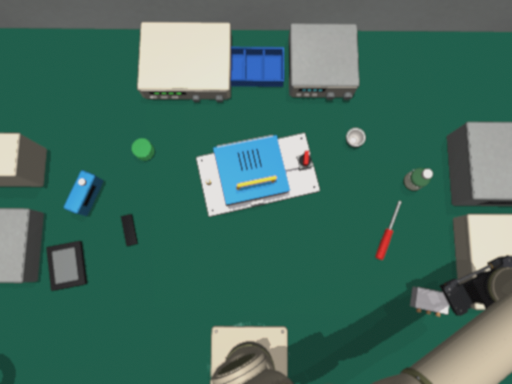

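The scene view shows the stage with the red screw at (194,201) and the handle at (250,183). In the top view the screw is at (306,159), the handle is at (257,182), the sleeve is at (209,182), and the base is yawed slightly positive. Next I'll measure these from colour and depth.

```bash
cat >> h.py <<'E'
def blob(c,W,col,ctr=None,rad=0.2,zr=(0.01,0.4)):
    H=cv2.cvtColor(c["pixels"],cv2.COLOR_BGR2HSV).astype(int); h,s,v=H[...,0],H[...,1],H[...,2]
    m={'red':((h<8)|(h>172))&(s>140)&(v>60),'yel':(h>18)&(h<33)&(s>130)&(v>110),'blu':(h>95)&(h<110)&(s>130)&(v>120),
       'whi':(s<40)&(v>170)}[col]
    m&=np.isfinite(W[...,2])&(W[...,2]>zr[0])&(W[...,2]<zr[1])
    if ctr is not None: m&=np.hypot(W[...,0]-ctr[0],W[...,1]-ctr[1])<rad
    return m
def rect(P):
    (c,sz,_)=rr=cv2.minAreaRect((P[:,:2]*1000).astype(np.float32)); b=cv2.boxPoints(rr)
    e=b[1]-b[0]; f=b[2]-b[1]; e=e if np.hypot(*e)>np.hypot(*f) else f
    return np.round(c,1),np.round(sorted(sz),1),round(np.degrees(np.arctan2(e[1],e[0]))%180,1)
E
python3 - <<'E'
from h import *
for n in("top","scene"):
    c=dict(np.load(f"{n}0.npz")); W=pts(c)
    y=W[blob(c,W,'yel',(0.55,0),.35,(.05,.25))]; print(n,'handle',len(y),y.mean(0),y.max(0),y.min(0),rect(y[y[:,2]>y[:,2].max()-.025]))
    ctr=y.mean(0)
    R=W[blob(c,W,'red',ctr,.25,(.05,.15))]; print('red',len(R),R.max(0),R.min(0),R.mean(0),'top',rect(R[R[:,2]>.088]),(R[:,2]>.088).sum())
    b=W[blob(c,W,'blu',ctr,.2,(.085,.14))]; print('blue',len(b),rect(b))
    A=np.c_[b[:,:2],np.ones(len(b))]
    k=np.linalg.lstsq(A,b[:,2],rcond=None)[0]
    for _ in range(5):
        e=abs(A@k-b[:,2])<.004; k=np.linalg.lstsq(A[e],b[e,2],rcond=None)[0]
    print('plane',k,e.mean(),'tilt',np.arctan(np.hypot(*k[:2])),'dir',np.degrees(np.arctan2(k[1],k[0])))
    w=W[blob(c,W,'whi',ctr,.24,(.004,.03))]; print('base',len(w),rect(w),np.median(w[:,2]))
E
```

```text
top handle 95 [ 0.54673362 -0.02217616  0.15359359] [0.5615638  0.03286165 0.16233095] [ 0.52910566 -0.07615053  0.13283604] (array([546.2, -21.5]), array([  8.8, 113.5]), np.float32(103.0))
red 68 [ 0.65272539 -0.16811317  0.1043021 ] [ 0.61443643 -0.18630249  0.06060838] [ 0.63224562 -0.17485007  0.09160921] top (array([ 633.6, -175.6]), array([13.1, 38.3]), np.float32(179.5)) 56
blue 3330 (array([594.9,  -6.2]), array([180.8, 202.6]), np.float32(103.6))
plane [-0.01648703  0.08521077  0.114029  ] 0.8888888888888888 tilt 0.08657417324436041 dir 100.9505779889263
base 2466 (array([602. , -25.3]), array([202.1, 370.7]), np.float32(103.3)) 0.013145739264820877
scene handle 175 [ 0.55068354 -0.01603439  0.14364113] [0.57077721 0.04208105 0.16131333] [ 0.53348794 -0.07685699  0.09947549] (array([550.3, -18. ]), array([ 14.7, 120.2]), np.float32(102.2))
red 72 [ 0.66052636 -0.16466205  0.09976855] [ 0.61569691 -0.18025416  0.06172975] [ 0.64124592 -0.1720816   0.08896755] top (array([ 637.1, -173. ]), array([13.4, 42.1]), np.float32(172.6)) 50
blue 2612 (array([596.2,  -3.2]), array([182.8, 204.1]), np.float32(102.9))
plane [-0.01621998  0.08855068  0.11261158] 0.9506125574272588 tilt 0.08978192947728984 dir 100.37989707273466
base 1998 (array([600.4, -23.2]), array([206.5, 370.6]), np.float32(103.4)) 0.012132403838211459
```

Measured: yaw is about 13.3°, the origin is near (0.596, 0.000), and the screw axis is near (0.636, −0.175). Tilt is about 0.088, so the screw needs roughly 50° clockwise. I'll approach with a +150° yaw so the last joint stays mid-range.

```bash
python3 -m crank '{"steps":[[[0.5,0.52,0.5],[0,0,1]],[[0.5,0.52,0.5],[0,0,1]],[[0.5,0.52,0.5],[0,0,1]],[[0.5,0.52,0.5],[0,0,1]],[[0.5,0.52,0],[0,0,1]],[[0.5,0.52,0],[0,0,1]],[[0.5,0.52,0],[0,0,1]],[[0.5,0.52,0],[0,0,1]],[[0.5,0.52,0],[0,0,1]],[[0.5,0.52,0],[0,0,1]]]}' 50 20
python3 -c "
from h import *
s=monitor.read_state();print(s['joint_positions'],s['ee_pos'],s['eef_rot'])"
```

```text
time: 0.93
ee_pos: [0.3858, -0.4373, 0.2722]
eef_rot: [0.794, 0.608, -0.0, -0.0]
ft_force: [-0.1, 0.4, -0.2]
width: 0.0501
grip_force: 0.0
[ 0.99347411  0.23302863 -0.26826334  1.48768403  0.06182393  1.42986399
  0.45936944] [ 0.38581748 -0.43734905  0.27220277] [ 7.94030672e-01  6.07877604e-01 -4.33117619e-05 -3.30188242e-04]
```

```bash
python3 -m crank '{"steps":[[[0.5,0.52,0],[0,0,1]],[[0.5,0.52,0],[0,0,1]],[[0.5,0.52,0],[0,0,1]],[[0.5,0.52,0],[0,0,1]],[[0.5,0.52,0],[0,0,1]],[[0.5,0.52,0],[0,0,1]],[[0.5,0.52,0],[0,0,1]],[[0.5,0.52,0],[0,0,1]],[[0.5,0.52,0],[0,0,1]],[[0.5,0.52,0],[0,0,1]]]}' >/dev/null
python3 -m crank '{"steps":[[[0.5,0.52,0],[0,0,1]],[[0.5,0.52,0],[0,0,1]],[[0.5,0.52,0],[0,0,1]],[[0.5,0.52,0],[0,0,1]],[[0.5,0.52,0],[0,0,1]],[[0.5,0.52,0],[0,0,1]],[[0.5,0.52,0],[0,0,1]],[[0.5,0.52,0],[0,0,1]],[[0.5,0.52,0],[0,0,1]],[[0.5,0.52,0],[0,0,1]]]}'
cat >> h.py <<'E'
from scipy.spatial.transform import Rotation as Ro
def st():
    s=monitor.read_state(); R=Ro.from_quat(s['eef_rot']).as_matrix()
    print('t',round(s['time'],2),'p',np.round(s['ee_pos'],4),'yang',round(np.degrees(np.arctan2(R[1,1],R[0,1])),1),'zax',np.round(R[:,2],3),'q',np.round(s['joint_positions'],2),'F',np.round(s['ft_force'],1),'T',np.round(s['torque'],2),'w',round(s['width'],4),s['grip_force'])
    return s
E
python3 -c "
from h import *
st()"
```

```text
time: 2.6
ee_pos: [0.6358, -0.1776, 0.2721]
eef_rot: [0.045, 0.999, 0.0, -0.0]
ft_force: [0.4, 0.3, 0.4]
width: 0.0501
grip_force: 0.0
t 2.6 p [ 0.6358 -0.1776  0.2721] yang 84.9 zax [-0.001  0.    -1.   ] q [ 0.64  0.46 -0.64  1.25  0.27  1.51  1.52] F [0.4 0.3 0.4] T [ 0.12 -0.15 -0.02] w 0.0501 0.0
```

```bash
python3 -m crank '{"steps":[[[0,0.11,-1],[0,0,0]],[[0,0,-1],[0,0,0]],[[0,0,-1],[0,0,0]],[[0,0,-1],[0,0,0]],[[0,0,-1],[0,0,0]],[[0,0,-1],[0,0,0]],[[0,0,-1],[0,0,0]],[[0,0,-0.7],[0,0,0]],[[0,0,-0.4],[0,0,0]],[[0,0,0],[0,0,0]]]}' 50 20
python3 - <<'E'
from h import *
st()
for n in("top","scene"):
    c=cams.camera(n); W=pts(c)
    im=c["pixels"]; a=im[100:230,190:360] if n=="top" else im[130:270,150:330]
    if n=="scene": cv2.imwrite("pics/s1.png",cv2.resize(a,None,fx=4,fy=4,interpolation=2))
E
```

```text
time: 3.43
ee_pos: [0.6339, -0.1752, 0.0674]
eef_rot: [0.047, 0.999, 0.001, -0.002]
ft_force: [-0.8, -0.5, -0.1]
width: 0.0501
grip_force: 0.0
t 3.43 p [ 0.6339 -0.1752  0.0674] yang 84.6 zax [-0.004  0.001 -1.   ] q [ 0.63  0.6  -0.6   1.5   0.36  1.15  1.45] F [-0.8 -0.5 -0.1] T [ 0.05 -0.17  0.  ] w 0.0501 0.0
```

View pics/s1.png

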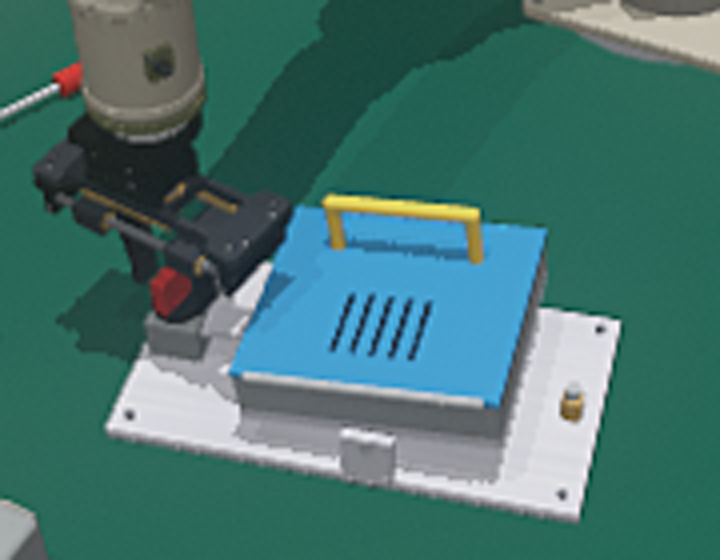

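The red bar, at crop (168,290), sits between the open fingers and the gripper is clear of the handle. I'll close on it.

```bash
python3 -m crank '{"steps":[[[0.06,0,0],[0,0,0]],[[0,0,0],[0,0,0]],[[0,0,0],[0,0,0]],[[0,0,0],[0,0,0]],[[0,0,0],[0,0,0]],[[0,0,0],[0,0,0]]]}' 0 40
python3 -c "
from h import *
st()"
```

```text
time: 4.03
ee_pos: [0.637, -0.1755, 0.0703]
eef_rot: [0.047, 0.999, -0.0, 0.0]
ft_force: [-0.0, 0.5, -1.6]
width: 0.0182
grip_force: 0.0
t 4.03 p [ 0.637  -0.1755  0.0703] yang 84.6 zax [ 0. -0. -1.] q [ 0.63  0.6  -0.6   1.5   0.36  1.15  1.45] F [-0.   0.5 -1.6] T [ 0.1  -0.11  0.03] w 0.0182 0.0
```

```bash
python3 -m crank '{"steps":[[[0,0,-0.06],[0,0,0]],[[0,0,0],[0,0,0]],[[0,0,0],[0,0,0]],[[0,0,0],[0,0,0]]]}' 0 40
python3 -c "
from h import *
st()"
```

```text
time: 4.37
ee_pos: [0.6373, -0.1747, 0.0696]
eef_rot: [0.047, 0.999, 0.0, 0.0]
ft_force: [-2.9, 2.3, 8.5]
width: 0.0127
grip_force: 40.0
t 4.37 p [ 0.6373 -0.1747  0.0696] yang 84.7 zax [ 0.001  0.    -1.   ] q [ 0.63  0.6  -0.6   1.5   0.36  1.15  1.44] F [-2.9  2.3  8.5] T [0.61 0.5  0.02] w 0.0127 40.001708501949906
```

```bash
python3 -m crank '{"steps":[[[0,0,0],[0,0,-1]],[[0,0,0],[0,0,-1]],[[0,0,0],[0,0,-1]],[[0,0,0],[0,0,-1]],[[0,0,0],[0,0,-1]],[[0,0,0],[0,0,-1]],[[0,0,0],[0,0,-1]],[[0,0,0],[0,0,-1]],[[0,0,0],[0,0,-1]],[[0,0,0],[0,0,-1]]]}' >/dev/null
python3 -m crank '{"steps":[[[0,0,0],[0,0,0]],[[0,0,0],[0,0,0]],[[0,0,0],[0,0,0]]]}'
cat > tilt.py <<'E'
from h import *
st()
for n in("top","scene"):
    c=cams.camera(n); W=pts(c); cv2.imwrite(f"pics/{n}_t.png",c["pixels"])
    y=W[blob(c,W,'yel',(0.55,0),.35,(.05,.35))]; t=y[y[:,2]>y[:,2].max()-.02]; print(n,'handle top',rect(t),y[:,2].max())
    b=W[blob(c,W,'blu',(.595,-.003),.14,(.08,.14))]
    A=np.c_[b[:,:2]-[.595,-.003],np.ones(len(b))]; k=np.linalg.lstsq(A,b[:,2],rcond=None)[0]
    for _ in range(8):
        e=abs(A@k-b[:,2])<.004; k=np.linalg.lstsq(A[e],b[e,2],rcond=None)[0]
    u=np.radians(13.3); print('plane',k,e.mean(),'tilt',k[:2]@[-np.sin(u),np.cos(u)],'xslope',k[:2]@[np.cos(u),np.sin(u)])
    R=W[blob(c,W,'red',(.637,-.175),.05,(.05,.15))]; print('red',len(R),rect(R[R[:,2]>.085]) if len(R)>5 else'')
E
python3 tilt.py
```

```text
time: 5.45
ee_pos: [0.6369, -0.1754, 0.0695]
eef_rot: [0.465, 0.885, -0.0, 0.0]
ft_force: [-5.1, 1.2, 9.1]
width: 0.0127
grip_force: 40.0
t 5.45 p [ 0.6369 -0.1754  0.0695] yang 34.6 zax [ 0. -0. -1.] q [ 0.52  0.56 -0.43  1.51  0.25  1.13  0.64] F [-5.1  1.2  9.1] T [ 0.2   0.89 -0.04] w 0.0127 40.00205227173865
top handle top (array([543.7, -12.5]), array([  9.8, 112.1]), np.float32(103.1)) 0.1596667699095473
plane [2.99386365e-03 4.38692463e-05 1.03781283e-01] 0.8835125448028673 tilt -0.0006460449211588879 xslope 0.0029236569563177747
red 4 
scene handle top (array([593.3, -77.4]), array([ 47.9, 275.5]), np.float32(123.5)) 0.1598666380110655
plane [ 0.00479431 -0.00073615  0.10295136] 0.9441568047337278 tilt -0.001819331063773871 xslope 0.004496367121481452
red 0
```

The platform is level: tilt is about −0.001 from both cameras and about 0.000 from the bar angle. Now I'll release, rise and go over the handle.

```bash
python3 -m crank '{"steps":[[[0,0,0],[0,0,0]],[[0,0,0],[0,0,0]],[[0,0,0],[0,0,0]],[[0,0,0],[0,0,0]],[[0,0,0.5],[0,0,0]],[[0,0,1],[0,0,0]],[[0,0,1],[0,0,0]],[[0,0,1],[0,0,0]],[[0,0,1],[0,0,0]],[[0,0,1],[0,0,0]]]}' 50 20
python3 -m crank '{"steps":[[[0,0,1],[0,0,0]],[[0,0,0],[0,0,-0.5]],[[-0.5,0.9,0],[0,0,-0.5]],[[-0.5,0.9,0],[0,0,-0.5]],[[-0.5,0.9,0],[0,0,-0.5]],[[-0.5,0.9,0],[0,0,-0.5]],[[-0.5,0.9,0],[0,0,-0.5]],[[-0.5,0.9,0],[0,0,-0.5]],[[-0.5,0.9,0],[0,0,-0.5]],[[0,0.2,0],[0,0,-0.25]]]}'
python3 -m crank '{"steps":[[[0,0,0],[0,0,0]],[[0,0,0],[0,0,0]]]}'>/dev/null
python3 tilt.py
```

```text
time: 6.38
ee_pos: [0.6369, -0.1753, 0.2084]
eef_rot: [0.465, 0.886, 0.0, 0.0]
ft_force: [0.8, 0.2, -0.5]
width: 0.0498
grip_force: 0.0
time: 7.22
ee_pos: [0.5478, -0.0082, 0.2326]
eef_rot: [0.619, 0.785, 0.001, 0.0]
ft_force: [-0.3, 0.1, 0.5]
width: 0.05
grip_force: 0.0
t 7.38 p [ 0.5497 -0.0131  0.2319] yang 13.4 zax [ 0.001 -0.001 -1.   ] q [ 0.39  0.2  -0.51  1.63  0.1   1.34  0.1 ] F [-0.4 -0.5  0. ] T [-0.   -0.1   0.03] w 0.0501 0.0
top handle top (array([531.3,  38.8]), array([5.9, 8.1]), np.float32(1.3)) 0.1584605926068332
plane [0.00434085 0.0018933  0.10364337] 0.8765294771968855 tilt 0.0008439048199093855 xslope 0.0046599729825484975
red 74 (array([ 634.9, -175.9]), array([12.8, 41.2]), np.float32(122.6))
scene handle top (array([559.3,  19.6]), array([57.9, 74.8]), np.float32(45.0)) 0.3328211780879067
plane [0.00385251 0.00071758 0.10285183] 0.9481149682717432 tilt -0.0001879347809458978 xslope 0.003914255624658346
red 115 (array([ 637.6, -173.3]), array([16.9, 40.6]), np.float32(127.6))
```

```bash
python3 -m crank '{"steps":[[[-0.1,0,-0.7],[0,0,0]],[[0,0,-1],[0,0,0]],[[0,0,-1],[0,0,0]],[[0,0,-0.8],[0,0,0]],[[0,0,-0.6],[0,0,0]],[[0,0,0],[0,0,0]],[[0,0,0],[0,0,0]]]}' 50 15
python3 - <<'E'
from h import *
st(); im=cams.camera("scene")["pixels"]; cv2.imwrite("pics/s2.png",cv2.resize(im[110:270,150:330],None,fx=3.5,fy=3.5,interpolation=2))
E
```

```text
time: 8.07
ee_pos: [0.5468, -0.0137, 0.1283]
eef_rot: [0.62, 0.784, -0.0, -0.001]
ft_force: [-0.5, 0.0, 0.7]
width: 0.05
grip_force: 0.0
t 8.07 p [ 0.5468 -0.0137  0.1283] yang 13.3 zax [-0.001  0.    -1.   ] q [ 0.38  0.28 -0.5   1.76  0.15  1.14  0.06] F [-0.5  0.   0.7] T [ 0.02 -0.11 -0.02] w 0.05 0.0
```

View pics/s2.png

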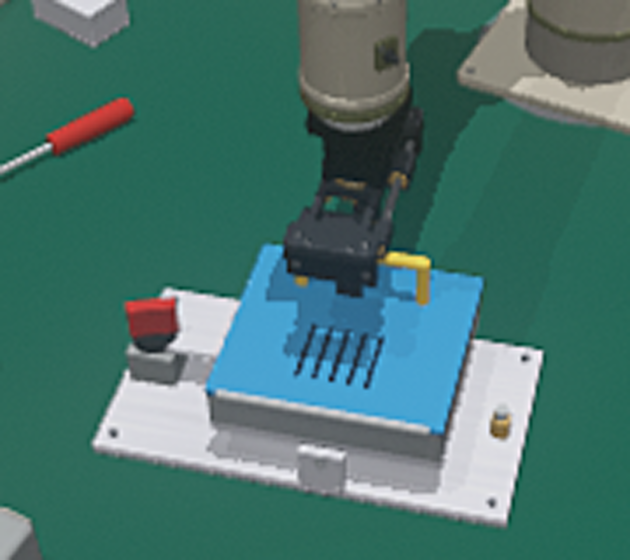

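The fingers straddle the handle, whose visible end is at crop (405,260), so I'll close on it.

```bash
python3 -m crank '{"steps":[[[0,0,0],[0,0,0]],[[0,0,0],[0,0,0]],[[0,0,0],[0,0,0]],[[0,0,0],[0,0,0]],[[0,0,0],[0,0,0]],[[0,0,0],[0,0,0]],[[0,0,0],[0,0,0]],[[0,0,0],[0,0,0]],[[0,0,0],[0,0,0]]]}' 0 15
python3 - <<'E'
from h import *
s=st()
g0=s['ee_pos']; u=np.radians(13.3); ex=np.array([np.cos(u),np.sin(u),0])
pr=np.array([0,0]); 
for a in range(5,51,5):
    t=np.radians(a); x,z=-.140,.049; p=np.array([x*np.cos(t)+z*np.sin(t)-x, -x*np.sin(t)+z*np.cos(t)-z]); d=(p-pr)/.025; pr=p
    print(a,np.round([d[0]*ex[0],d[0]*ex[1],d[1]],2),np.round(p,4))
E
```

```text
time: 8.87
ee_pos: [0.5463, -0.0131, 0.1284]
eef_rot: [0.62, 0.785, -0.001, -0.0]
ft_force: [-5.1, -0.8, 2.6]
width: 0.0114
grip_force: 15.0
t 8.87 p [ 0.5463 -0.0131  0.1284] yang 13.4 zax [-0.001 -0.    -1.   ] q [ 0.38  0.28 -0.5   1.76  0.15  1.14  0.06] F [-5.1 -0.8  2.6] T [-0.15  1.09 -0.  ] w 0.0114 15.000270456075668
5 [0.19 0.04 0.48] [0.0048 0.012 ]
10 [0.23 0.05 0.46] [0.0106 0.0236]
15 [0.27 0.06 0.44] [0.0175 0.0346]
20 [0.3  0.07 0.41] [0.0252 0.0449]
25 [0.34 0.08 0.39] [0.0338 0.0546]
30 [0.37 0.09 0.35] [0.0433 0.0634]
35 [0.4  0.09 0.32] [0.0534 0.0714]
40 [0.42 0.1  0.28] [0.0643 0.0785]
45 [0.44 0.1  0.24] [0.0757 0.0846]
50 [0.46 0.11 0.2 ] [0.0875 0.0897]
```

Gripped. I'll lift along the arc, stopping to check halfway.

```bash
python3 -m crank '{"steps":[[[0.09,0.02,0.24],[0,0,0]],[[0.1,0.02,0.24],[0,0,0]],[[0.11,0.03,0.23],[0,0,0]],[[0.12,0.03,0.23],[0,0,0]],[[0.13,0.03,0.22],[0,0,0]],[[0.14,0.03,0.22],[0,0,0]],[[0.15,0.03,0.21],[0,0,0]],[[0.15,0.04,0.2],[0,0,0]],[[0.17,0.04,0.2],[0,0,0]],[[0.17,0.04,0.19],[0,0,0]]]}' - 20
cat > cov.py <<'E'
from h import *
import sys
st(); k=sys.argv[1]
for n in("top","scene"):
    c=cams.camera(n); W=pts(c); cv2.imwrite(f"pics/{n}_{k}.png",c["pixels"])
    m=blob(c,W,'blu',(.6,-.003),.17,(.09,.3)); b=W[m]
    u=np.radians(13.3); ex=np.array([np.cos(u),np.sin(u)]); ey=np.array([-ex[1],ex[0]])
    q=b[:,:2]-[.5957,-.0002]; X=np.c_[q@ex,q@ey,np.ones(len(b))]; g=np.ones(len(b),bool)
    for _ in range(10):
        kf=np.linalg.lstsq(X[g],b[g,2],rcond=None)[0]; g=abs(X@kf-b[:,2])<.006
    print(n,len(b),g.mean(),'cover angle',np.degrees(np.arctan(-kf[0])),'yslope',kf[1],'X',X[g].min(0)[:2],X[g].max(0)[:2])
    y=W[blob(c,W,'yel',(.6,0),.2,(.1,.3))]; qy=y[:,:2]-[.5957,-.0002]
    print(' yel',len(y), np.c_[qy@ex,qy@ey,y[:,2]].max(0).round(3) if len(y) else '')
    R=W[blob(c,W,'red',(.637,-.175),.05,(.05,.15))]; print(' red',len(R),rect(R[R[:,2]>.085]) if len(R)>5 else'')
E
python3 cov.py a
```

```text
time: 9.7
ee_pos: [0.5778, -0.0057, 0.1839]
eef_rot: [0.62, 0.785, -0.002, -0.002]
ft_force: [-19.4, -2.9, 12.8]
width: 0.0111
grip_force: 20.0
t 9.7 p [ 0.5778 -0.0057  0.1839] yang 13.4 zax [-0.006 -0.001 -1.   ] q [ 0.35  0.3  -0.5   1.62  0.15  1.27  0.05] F [-19.4  -2.9  12.8] T [-0.61  4.41 -0.01] w 0.0111 20.002651512622833
top 789 0.9936628643852978 cover angle 24.03980871352694 yslope 0.0032900758771535477 X [-0.07755922 -0.09852837] [0.08994774 0.10104168]
 yel 28 [-0.016  0.057  0.21 ]
 red 73 (array([ 634.7, -175.5]), array([12.1, 41.5]), np.float32(124.2))
scene 3250 0.972 cover angle 24.441808639319653 yslope -0.000874029796050918 X [-0.07634538 -0.0999963 ] [0.09283158 0.10388307]
 yel 54 [-0.011  0.061  0.212]
 red 106 (array([ 636.6, -174.3]), array([18.9, 40.8]), np.float32(131.6))
```

The cover is at about 24°. The roughly 23 N load is radial, so I'll ease the path outward by about 2 mm while continuing.

```bash
python3 -m crank '{"steps":[[[0.16,0.04,0.2],[0,0,0]],[[0.16,0.04,0.2],[0,0,0]],[[0.18,0.05,0.19],[0,0,0]],[[0.18,0.05,0.18],[0,0,0]],[[0.19,0.05,0.16],[0,0,0]],[[0.2,0.05,0.15],[0,0,0]],[[0.21,0.05,0.14],[0,0,0]],[[0.22,0.05,0.13],[0,0,0]],[[0.22,0.05,0.12],[0,0,0]],[[0.23,0.05,0.1],[0,0,0]]]}'
python3 -m crank '{"steps":[[[0,0,0],[0,0,0]],[[0,0,0],[0,0,0]],[[0,0,0],[0,0,0]],[[0,0,0],[0,0,0]]]}' >/dev/null
python3 cov.py b
```

```text
time: 10.63
ee_pos: [0.6295, 0.0068, 0.2228]
eef_rot: [0.62, 0.785, -0.0, 0.0]
ft_force: [-3.7, -2.8, 1.8]
width: 0.0112
grip_force: 20.0
t 10.97 p [0.6291 0.0067 0.2227] yang 13.4 zax [ 0.001 -0.    -1.   ] q [ 0.3   0.38 -0.5   1.43  0.18  1.37  0.02] F [-3.6 -3.   2.5] T [-0.7   0.8  -0.02] w 0.0113 20.0006103515625
top 420 0.9809523809523809 cover angle 48.69982040900357 yslope -0.00202423806741317 X [-0.03178582  0.04307811] [0.09236196 0.10059164]
 yel 56 [0.038 0.059 0.246]
 red 73 (array([ 634.5, -175.3]), array([13. , 44.1]), np.float32(124.6))
scene 3355 0.8795827123695976 cover angle 48.75357869915059 yslope -0.001060951741705285 X [-0.03023511 -0.1004092 ] [0.09240902 0.10402179]
 yel 60 [0.044 0.063 0.245]
 red 118 (array([ 638. , -173.2]), array([14.5, 40.3]), np.float32(124.3))
```

View pics/scene_b.png

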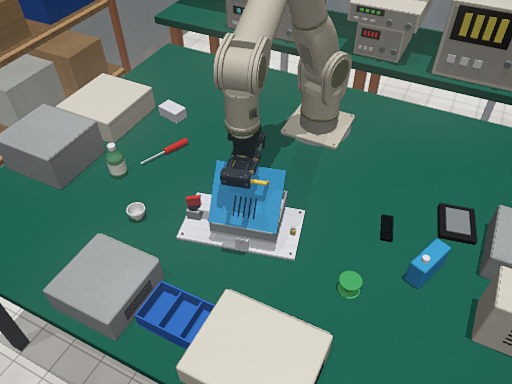

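The cover is held at about 48.7° by the handle near (255,182), with the bystanders where they started. I'll nudge it 1.2°, let it settle, check and hand in.

```bash
python3 -m crank '{"steps":[[[0.1,0.03,0.05],[0,0,0]],[[0,0,0],[0,0,0]],[[0,0,0],[0,0,0]],[[0,0,0],[0,0,0]],[[0,0,0],[0,0,0]],[[0,0,0],[0,0,0]]]}' >/dev/null
python3 cov.py c
```

```text
t 11.57 p [0.6314 0.0072 0.2236] yang 13.4 zax [ 0. -0. -1.] q [ 0.29  0.39 -0.5   1.42  0.19  1.38  0.02] F [-3.7 -3.5  1.3] T [-0.9   0.81  0.03] w 0.0118 20.000284016132355
top 402 0.9800995024875622 cover angle 49.732528624388024 yslope -0.003239584367499715 X [-0.02999357  0.04231949] [0.09151632 0.10064204]
 yel 58 [0.039 0.059 0.248]
 red 72 (array([ 634.9, -176.2]), array([12.4, 42.1]), np.float32(124.1))
scene 3337 0.8798321845969433 cover angle 49.69393710213109 yslope -0.002947712002529135 X [-0.02807046 -0.09976446] [0.09300952 0.10373808]
 yel 61 [0.046 0.063 0.247]
 red 123 (array([ 638.4, -173.1]), array([14.7, 41.4]), np.float32(117.6))
```

```bash
python3 -c "
from bench import ticket
print(ticket.close_job())"
```

```text
the job is handed in; nothing more can be done
None
```

I levelled the platform to about 0.00 rad with the cover shut, then raised the cover to about 49.7°, and handed the job in at about 11.6 s with the gripper still holding it; the hand-in returned no verdict.

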